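Roll the sample vial onto the scan line and read it

TASK

With a fingertip laid lightly on top of the longer of the two amber vials on the bar-code reading station, push its top sideways to roll it across the mat, in several strokes if need be, until it lies still on the black scan line, along it and centred over it. Then press the scan button on the near right corner of the bed fully down and let it go. The vial is glass and must only be rolled, never gripped, lifted or slid along without turning, and the shorter vial and the things standing around the station stay where they are.

Things in the scene. Friction and masses are not known exactly. Their poses are not given: they have to be found in the camera images.
- station: Fixed station: white bed 310 mm (x) by 360 mm (y), 14 mm thick, with a level grey silicone mat. Origin: centre of the bed's underside, z = 0. x points to its far side, y left. In the far left corner (x +132, y +155 mm) a 20 mm column, 187 mm tall, carries the reader head (60 mm, reaching in to x +75, y +98 mm, 120 to 185 mm above the bench). Lips 7 mm high edge the mat 173 mm left and right of the line. Place and yaw vary.
- scan_line (a point): Middle of the scan line, on the mat's upper face (14 mm above the bench). x: along the line, away from the robot; y: across it, to the left; z up. The line is a flat black stripe 3 mm wide, from 65 mm on the robot's side of this point to 105 mm on the far side, so its ends show when a vial lies on it.
- long_vial: The vial to roll: amber glass cylinder 28 mm in diameter, 95 mm long with its equally wide white cap (+x end), about 60 g, ringed label. Origin: on its axis at mid-length, 14 mm above the mat; x along the vial, y and z turn as it rolls. Lies loose within 5 degrees of parallel to the line, 70 to 110 mm to its left or right (varies). Stops within 2 mm when the finger stops.
- short_vial: The shorter vial, to be left alone: same kind and diameter, 57 mm long, about 35 g. Origin on its axis at mid-length. It lies on the mat on the other side of the line, 70 to 110 mm from it.
- scan_button (a joint): Travel of the spring push button, in m: 0 released, 0.006 fully down (about 4 N). It springs back.
- scan_button_top (a point): Centre of the button's top face, 36 mm above the bench when released; it moves with the cap, straight down. Flat round grey cap 28 mm wide in a black round housing 44 mm wide whose rim is 26 mm above the bench, on the bed's near right corner (120 mm towards the robot and 140 mm to the right of the station's centre).
- reagent_bottle: Glass reagent bottle standing on the bench to the left of the station, 72 mm in diameter, 175 mm tall. Origin: centre of its base. Not to be moved.
- stopper: Small glass stopper, 32 mm wide and 42 mm tall, standing on the bench to the left of the station. Origin: centre of its base. Not to be moved.
- vial_rack: White block rack with three upright vials, 90 by 130 mm, 75 mm tall, on the bench to the right of the station. Origin: centre of its underside. Not to be moved.

How it is judged:
On the way, in this order (a step that is already met when the one before it is completed fails the run):
1. the long vial is turned over by rolling (more than a third of a turn) (angle between long_vial's own z axis and vertical above 2.2 rad).
2. the long vial lies still on the scan line (y of long_vial in the frame of scan_line between -0.006 and 0.006 m and angle between the x axis of long_vial and the x axis of scan_line, either way round below 0.14 rad and x of long_vial in the frame of scan_line between -0.03 and 0.03 m and z of long_vial in the frame of scan_line between 0.01 and 0.018 m and linear speed of long_vial below 0.01 m/s), for 0.3 s.
3. the scan button is pressed fully down (value of joint scan_button above 0.005 m), for 0.02 s.
At the end, for the whole second after the job is handed in: The long vial rests on the mat, its axis within 6 mm of the line and 0.14 rad of parallel to it, its middle within 30 mm of the line's middle point lengthwise; the button was pressed over 5 mm and has sprung back; the short vial is within 12 mm of where it lay (all of step 2 and value of joint scan_button below 0.002 m and distance of short_vial from where it was at the start of the episode below 0.012 m); the robot touches nothing.
It fails at once if the long vial is lifted or tipped (8 mm or more off the mat) (z of long_vial in the frame of scan_line above 0.022 m).
It fails at once if the glass vial is squeezed or pressed hard (over 30 N) (contact force between long_vial and the fingers above 30 N).
It fails at once if the button is pressed while the long vial is not on the line (value of joint scan_button above 0.004 m and not (y of long_vial in the frame of scan_line between -0.008 and 0.008 m and angle between the x axis of long_vial and the x axis of scan_line, either way round below 0.17 rad)).
It fails at once if the short vial is moved (distance of short_vial from where it was at the start of the episode above 0.012 m or z of short_vial in the frame of scan_line above 0.022 m).
It fails at once if the bottle, the stopper or the rack is moved (distance of any of reagent_bottle, stopper, vial_rack from where it was at the start of the episode above 0.015 m).
It also fails if it takes over 72 s, if anything falls off the work surface, if the arm or the gripper's body presses on something with over 40 N, if the wrist force passes 120 N, or if a joint passes its speed limit or range.

ROBOT

A 7-joint arm with a two-finger parallel gripper is mounted at the origin on the work surface. World frame = base frame: x ahead of the robot, y to its left, z up, the work surface at z = 0. Lengths are in m, angles in rad, forces in N, time in s.
With the tool pointing down it reaches from about 0.35 to 0.9 m from the base axis. Payload 8.1 kg.
Tool frame: the origin (TCP) lies midway between the tips of the shut fingers; the grasp point (between the pads) lies 19 mm behind it; z points along the fingers, x is the direction in which the jaws open and shut, and the axes are right-handed (so a half turn about z gives the same grasp; the last joint's range is limited). The gripper opens to 92 mm and grips with 3 to 60 N. Pads are 19 mm wide; open, the fingers measure 130 mm over their backs; the gripper's body (75 mm by 190 mm) begins 47 mm behind the grasp point.
Start: joints at [1.005, 0.434, 0.025, 1.573, -0.012, 1.134, -0.075], TCP at [0.279, -0.559, 0.227] pointing down, gripper open.
Joint ranges: [-2.62, 2.62], [-0.44, 2.09], [-1.27, 1.32], [0.08, 2.57], [-1.32, 4.46], [0.12, 2], [-2.74, 2.74]. Speed limits (rad/s): [2.22, 2.22, 3.01, 3.01, 3.14, 3.14, 3.14].

INTERFACE

Orientations are given as a unit quaternion [w, x, y, z].
In Python, from bench import readout, imaging, arm gives the robot as it stands.
- The arm moves only by the tool step_arm, never from a script. Its arguments are lists of equal length, an entry for each row: "delta_pos": the shift along the tool's x, y, z in units of 25 mm (1.0 is 25 mm), a list of three; "angular": the turn, a rotation vector about the tool's x, y, z in units of 5 degrees (1.0 is 5 degrees), a list of three. In form: {"delta_pos": [[x, y, z], ...], "angular": [[rx, ry, rz], ...]}. A call has 1 to 12 rows; each row shifts and turns the pose as measured when the row begins, along the tool's axes as they then stand; what a row does not reach is not made up. A row lasts 1/12 s, in which the tool goes at most 41.7 mm and 7.16 degrees, less where a joint would pass 70% of its speed; a pose out of reach is approached as far as the arm can. A call is refused whole if a number of a shift passes 1 or a number of a turn 1, either way. A call with a gripper value outside its range is refused whole. "grip" is the finger opening in mm, from 0 to 91.8, set as the call begins (left out, the last holds). The fingers move at their own pace and stop on an object; "squeeze" is the grip in N (left out, the last holds). Time passes only in rows, so rows that do not move let the fingers close. It gives the time, the measured TCP pose, the force and the opening at its end, in the units of the state.
- readout.read_state(): the state, without advancing time (a new reading comes with each control period).
- imaging.snapshot(name): name is "scene" or "top" or "wrist"; returns the picture (400x640x3 uint8, red, green, blue); there is no depth.
- imaging.get_calibration(name): a dict with "intrinsics" (3x3 intrinsics, pixels), "distortion" ([k1, k2, p1, p2, k3] as OpenCV has them; the pictures are not rectified), "cam_to_world" (4x4, takes a point from camera to world coordinates). Camera axes: x right, y down, z forward; pixel columns grow to the right and rows downward; lengths in m; the calibration is good to about 2 mm. A picture is of the moment at which its call begins: read the wrist's pose just before it. get_calibration takes no time and is no camera call; for the wrist camera it gives the pose at the moment of the call.
- arm.sign_off(): hands the job in, once; it reports no verdict.
The state is a dict: "clock": time; "joint_positions": joint angles; "joint_vel": joint speeds; "tau": joint torques, N m; "tcp_pos": TCP position; "orientation": TCP orientation; "ft_force": force on the tool from outside, world axes, zero at the start; "moment": the same for the moment, N m; "grip_width": opening from 0.0 (shut) to 1.0 (fully open).
Only numpy, scipy, OpenCV 4.12 (cv2) and the standard library are available. Lean on these libraries where they do the work, as an engineer would, in place of code of your own. Each camera call takes 0.05 s, during which the arm holds its last target. There are 200 camera calls.

## Working session

There is one attempt and no reset: what is moved stays moved. The work goes in short steps, Python scripts to look and compute and a tool call to move; the robot and the scene stay as the last step left them, time stands still between calls to the robot, and variables do not carry over. Pictures are saved under pics/ and viewed, about 8 in all and at most 12, crops included, and the job is handed in when it is done.

Besides the shell and the picture viewer there is one more tool, called after ">>>" as a command line: name --argument value ..., lists and objects as JSON in quotes. step_arm: Moves the arm, as the interface text tells. Its arguments: {"type":"object","properties":{"delta_pos":{"type":"array"},"angular":{"type":"array"},"grip":{"type":"number"},"squeeze":{"type":"number"}},"required":["delta_pos","angular"]}

```bash
mkdir -p pics; ls; python3 - <<'E'
from bench import readout, imaging
import cv2
s=readout.read_state();print({k:s[k] for k in('clock','tcp_pos','orientation','grip_width')})
for n in('scene','top'):
    im=imaging.snapshot(n);cv2.imwrite(f'pics/{n}0.png',im[...,::-1])
    c=imaging.get_calibration(n);print(n,c)
E
```

```text
pics
{'clock': 0.0, 'tcp_pos': array([ 0.27876921, -0.55883478,  0.22596458]), 'orientation': array([-3.31528454e-04,  8.50414788e-01, -5.26112265e-01, -6.80835530e-04]), 'grip_width': 1.000219420506533}
scene {'intrinsics': array([[387.25011804,   0.        , 318.07573375],
       [  0.        , 387.25011804, 206.61301777],
       [  0.        ,   0.        ,   1.        ]]), 'distortion': array([-0.05434104,  0.        ,  0.        ,  0.        ,  0.        ]), 'cam_to_world': array([[ 0.88092355,  0.38263309, -0.27850605,  0.81374206],
       [ 0.47319573, -0.7025467 ,  0.5315204 , -0.5765728 ],
       [ 0.00771379, -0.60001671, -0.79995028,  0.94681506],
       [ 0.        ,  0.        ,  0.        ,  1.        ]])}
top {'intrinsics': array([[512.34351081,   0.        , 317.48776461],
       [  0.        , 512.34351081, 198.4464342 ],
       [  0.        ,   0.        ,   1.        ]]), 'distortion': array([0.03172812, 0.        , 0.        , 0.        , 0.        ]), 'cam_to_world': array([[-0.02557229, -0.99852791,  0.04783369,  0.46834417],
       [-0.99931487,  0.02425321, -0.02795655,  0.00874328],
       [ 0.02675528, -0.04851583, -0.998464  ,  1.3036182 ],
       [ 0.        ,  0.        ,  0.        ,  1.        ]])}
```

View pics/top0.png

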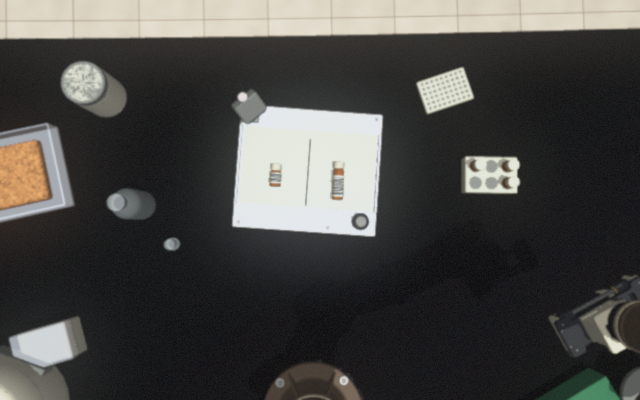

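View pics/scene0.png

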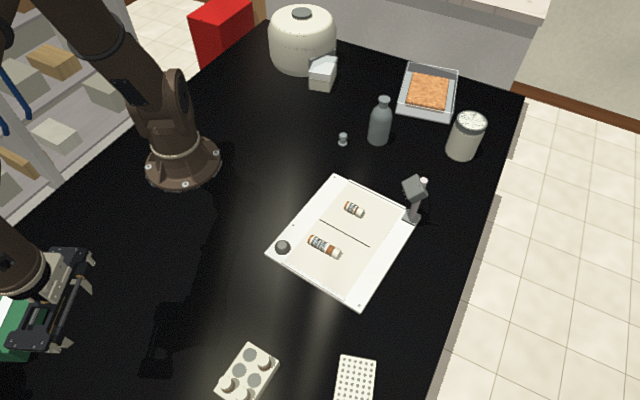

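The top view shows the line from (310,139) to (306,206), the long vial on the right at about (338,181), the short one on the left at (275,175), and the button at (360,221). The reader head is at (248,105).

```bash
cat > h.py <<'E'
import numpy as np, cv2
from bench import readout, imaging
def ray(c,px,z):
    u=cv2.undistortPoints(np.array(px,float).reshape(-1,1,2),c['intrinsics'],c['distortion'])[:,0]
    T=c['cam_to_world'];d=np.c_[u,np.ones(len(u))]@T[:3,:3].T;o=T[:3,3]
    return o+d*((z-o[2])/d[:,2])[:,None]
def comp(mask,box,minA=8):
    m=np.zeros_like(mask,np.uint8);x0,y0,x1,y1=box;m[y0:y1,x0:x1]=mask[y0:y1,x0:x1]
    n,l,s,_=cv2.connectedComponentsWithStats(m)
    k=1+np.argmax(s[1:,4]);ys,xs=np.where(l==k);return np.c_[xs,ys].astype(float)
def ax(P):
    c=P.mean(0);w,v=np.linalg.eigh(np.cov((P-c).T));d=v[:,1];t=(P-c)@d
    if d[0]<0:d=-d;t=-t
    return c,d,t.min(),t.max()
E
python3 - <<'E'
from h import *
c=imaging.get_calibration('top');im=imaging.snapshot('top')
g=cv2.cvtColor(im,cv2.COLOR_RGB2GRAY)
L=comp(g<110,(300,130,316,212));W=ray(c,L,.014)[:,:2]
cc,d,a,b=ax(W);yaw=np.arctan2(d[1],d[0]);print('line',len(L),cc,d,a,b,'yaw',np.degrees(yaw),'mid point', cc+d*((a+65/170*(b-a))))
hsv=cv2.cvtColor(im,cv2.COLOR_RGB2HSV)
B=comp(g<140,(340,205,380,236));print('button',B.mean(0),B.min(0),B.max(0),ray(c,[B.mean(0)],.028))
for n,bx in(('long',(322,150,356,210)),('short',(262,155,288,195))):
    sub=im[bx[1]:bx[3],bx[0]:bx[2]]
    V=comp((g<165)|(hsv[...,1]>60),bx);print(n,len(V),V.min(0),V.max(0),ax(ray(c,V,.028)[:,:2]))
cv2.imwrite('pics/crop.png',cv2.resize(im[100:240,228:388,::-1],None,fx=5,fy=4.28*5/4.28,interpolation=cv2.INTER_CUBIC)[:600+100][:, :800][0:700:1][::1][:600])
E
```

```text
Traceback (most recent call last):
  File "h.py", line 10, in comp
    k=1+np.argmax(s[1:,4]);ys,xs=np.where(l==k);return np.c_[xs,ys].astype(float)
        ~~~~~~~~~^^^^^^^^^
ValueError: attempt to get argmax of an empty sequence
```

```bash
python3 - <<'E'
from h import *
c=imaging.get_calibration('top');im=imaging.snapshot('top')
cv2.imwrite('pics/crop.png',cv2.resize(im[118:236,228:388,::-1],None,fx=5,fy=5,interpolation=cv2.INTER_CUBIC))
g=cv2.cvtColor(im,cv2.COLOR_RGB2GRAY);hsv=cv2.cvtColor(im,cv2.COLOR_RGB2HSV)
print('mat',im[150,325],g[170,300:318])
L=comp(g<185,(300,130,318,212));W=ray(c,L,.014)[:,:2]
cc,d,a,b=ax(W);print('line',len(L),L.min(0),L.max(0),cc,a,b,'yaw',np.degrees(np.arctan2(d[1],d[0])),'mid', cc+d*((a+65/170*(b-a))))
B=comp(g<150,(340,205,380,234));print('button',B.mean(0),B.min(0),B.max(0),ray(c,[B.mean(0)],.028))
for n,bx in(('long',(324,150,354,208)),('short',(262,155,288,195))):
    V=comp((g<175)|(hsv[...,1]>60),bx);print(n,len(V),V.min(0),V.max(0),ax(ray(c,V,.028)[:,:2]))
E
```

```text
mat [229 233 225] [232 231 231 232 231 231 224 183 169 221 231 231 233 231 232 232 231 232]
line 95 [305. 140.] [310. 204.] [ 0.59727382 -0.00391395] -0.08080951050654088 0.08189944491995034 yaw -5.482622554109673 mid [ 0.57876163 -0.00213709]
button [359.44378698 220.89940828] [352. 213.] [368. 229.] [[ 0.47088999 -0.13014627  0.028     ]]
long 321 [331. 162.] [343. 199.] (array([ 0.56799304, -0.07592699]), array([ 0.99903983, -0.04381115]), np.float64(-0.0412713134462028), np.float64(0.05151495011602224))
short 164 [269. 164.] [280. 186.] (array([0.5842529 , 0.07889282]), array([0.99914807, 0.04126895]), np.float64(-0.021864177528517603), np.float64(0.0343231931683066))
```

View pics/crop.png

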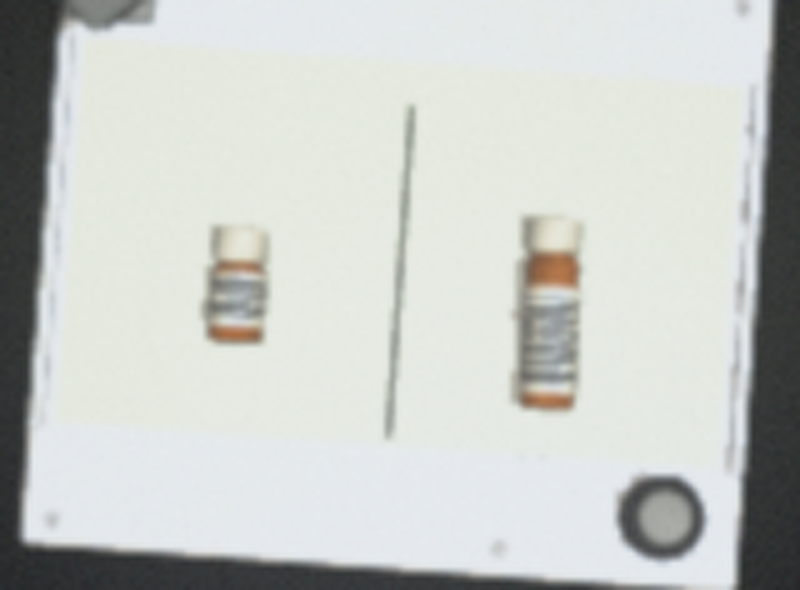

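The crop shows the line clearly. The long vial lies about 3° off parallel, roughly 74 mm to the right of the line and centred lengthwise. The button is at crop (665,517). I'll shut the fingers and travel.

>>> step_arm --delta_pos '[[-0.63,-1,0],[-0.63,-1,0],[-0.63,-1,0],[-0.63,-1,0],[-0.63,-1,0],[-0.63,-1,0],[-0.63,-1,0],[-0.63,-1,0],[-0.63,-1,0],[-0.63,-1,0],[-0.63,-1,0],[-0.63,-1,0]]' --angular '[[0,0,0],[0,0,0],[0,0,0],[0,0,0],[0,0,0],[0,0,0],[0,0,0],[0,0,0],[0,0,0],[0,0,0],[0,0,0],[0,0,0]]' --grip 0 --squeeze 10

```text
clock: 1.2
tcp_pos: [0.4644, -0.2505, 0.223]
orientation: [0.002, 0.846, -0.533, -0.002]
ft_force: [0.8, -0.2, -0.2]
grip_width: 0.177
```

```bash
cat >> h.py <<'E'
from scipy.spatial.transform import Rotation as R
def go(target,yaw=None):
    s=readout.read_state();M=R.from_quat(s['orientation'],scalar_first=True);p=s['tcp_pos']
    print('t',round(s['clock'],2),'tcp',p.round(4),'F',np.round(s['ft_force'],2),'z',M.as_matrix()[:,2].round(3),'grip',round(s['grip_width'],3))
    X=M.as_matrix()[:,0];print('xyaw',np.degrees(np.arctan2(X[1],X[0])).round(2))
    print('units',(M.inv().apply(np.array(target)-p)/.025).round(2))
    if yaw is not None:
        y=np.radians(yaw);Z=np.array([0,0,-1.]);x=np.array([np.cos(y),np.sin(y),0])
        D=R.from_matrix(np.c_[x,np.cross(Z,x),Z]);print('rot units',(np.degrees((M.inv()*D).as_rotvec())/5).round(2))
E
python3 -c "
from h import *
go([.573,-.0763,.1],-93.5)"
```

```text
t 1.2 tcp [ 0.4644 -0.2505  0.223 ] F [ 0.79 -0.2  -0.19] z [-0.006 -0.001 -1.   ] grip 0.177
xyaw -64.36
units [-4.4  -6.96  4.88]
rot units [ 0.07 -0.    5.83]
```

>>> step_arm --delta_pos '[[-0.63,-1,0],[-0.63,-1,0],[-0.63,-1,0],[-0.63,-1,0],[-0.63,-1,0],[-0.63,-1,0],[0,0,0.5],[0,0,0.5],[0,0,0.5],[0,0,0.5],[0,0,0.5],[0,0,0.5]]' --angular '[[0,0,0],[0,0,0],[0,0,0],[0,0,0],[0,0,0],[0,0,0],[0,0,1],[0,0,1],[0,0,1],[0,0,1],[0,0,1],[0,0,0.8]]'

```text
clock: 2.2
tcp_pos: [0.5673, -0.0806, 0.1462]
orientation: [0.001, -0.684, 0.73, 0.001]
ft_force: [-0.1, -0.5, 0.3]
grip_width: 0.003
```

```bash
python3 -c "
from h import *
go([.573,-.0763,.1],-93.5)
c=imaging.get_calibration('wrist');print(c['cam_to_world'].round(3))
cv2.imwrite('pics/w1.png',imaging.snapshot('wrist')[...,::-1])
go([.573,-.0763,.1],-93.5)"
```

```text
t 2.2 tcp [ 0.5673 -0.0806  0.1462] F [-0.06 -0.5   0.28] z [ 0.     0.003 -1.   ] grip 0.003
xyaw -93.76
units [-0.18 -0.21  1.85]
rot units [-0.    0.03 -0.05]
[[-0.066 -0.958 -0.281  0.643]
 [-0.998  0.062  0.021 -0.086]
 [-0.002  0.281 -0.96   0.305]
 [ 0.     0.     0.     1.   ]]
t 2.25 tcp [ 0.5659 -0.0803  0.1436] F [-0.3   0.75 -2.19] z [-0.003  0.003 -1.   ] grip 0.005
xyaw -94.0
units [-0.18 -0.28  1.75]
rot units [ 0.04  0.03 -0.1 ]
```

View pics/w1.png

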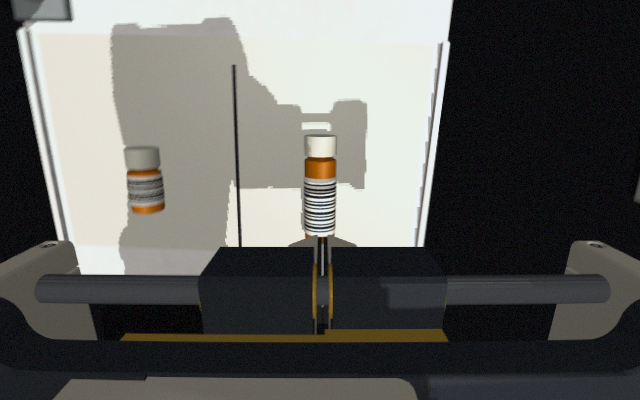

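```bash
python3 -c "
from h import *
im=cv2.imread('pics/w1.png');cv2.imwrite('pics/w1c.png',cv2.resize(im[215:315,260:390],None,fx=6,fy=6,interpolation=cv2.INTER_CUBIC))
c=imaging.get_calibration('wrist');T=np.linalg.inv(c['cam_to_world']);s=readout.read_state();M=R.from_quat(s['orientation'],scalar_first=True)
P=[s['tcp_pos']+M.apply([x,y,0]) for x in(-.019,0,.019) for y in(-.0095,.0095)]
print(cv2.projectPoints(np.array(P),cv2.Rodrigues(T[:3,:3])[0],T[:3,3],c['intrinsics'],c['distortion'])[0][:,0].round())"
```

```text
[[286. 237.]
 [287. 269.]
 [321. 237.]
 [321. 269.]
 [357. 237.]
 [356. 269.]]
```

View pics/w1c.png

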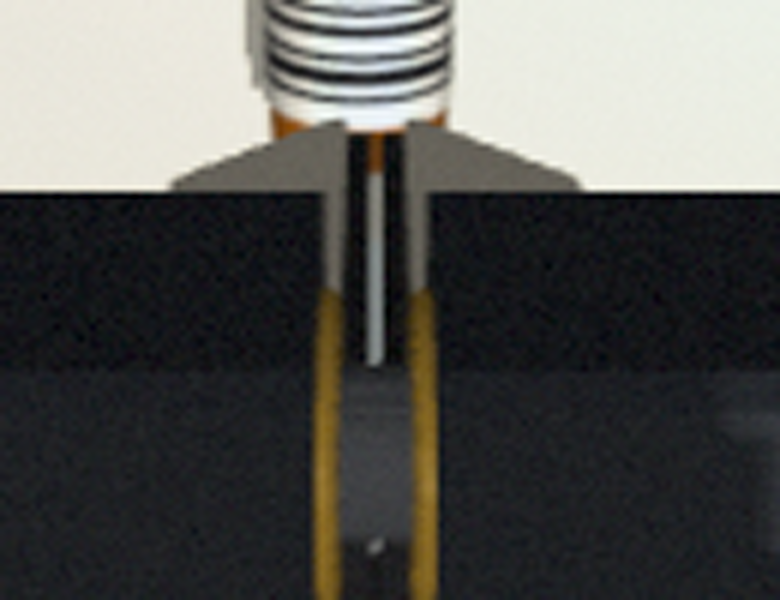

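The crop shows the shut tip is only about 9 mm thick along the jaw axis, against 19 mm along tool y. I'll turn the tool 90° so the 19 mm side lies in the rolling direction.

>>> step_arm --delta_pos '[[0,0,0],[0,0,0],[0,0,0],[0,0,0],[0,0,0],[0,0,0],[0,0,0],[0,0,0],[0,0,0],[0,0,0],[0,0,0],[0,0,0]]' --angular '[[0,0,-1],[0,0,-1],[0,0,-1],[0,0,-1],[0,0,-1],[0,0,-1],[0,0,-1],[0,0,-1],[0,0,-1],[0,0,-1],[0,0,-1],[0,0,-1]]'

```text
clock: 3.25
tcp_pos: [0.5644, -0.081, 0.1451]
orientation: [0.0, 0.966, -0.259, -0.004]
ft_force: [-0.1, -0.5, 0.2]
grip_width: 0.004
```

>>> step_arm --delta_pos '[[0,0,0],[0,0,0],[0,0,0],[0,0,0],[0,0,0],[0,0,0]]' --angular '[[0,0,-1],[0,0,-1],[0,0,-1],[0,0,-1],[0,0,-1],[0,0,-1]]'

```text
clock: 3.75
tcp_pos: [0.5646, -0.0824, 0.1475]
orientation: [0.0, 1.0, 0.019, -0.004]
ft_force: [-0.4, -0.1, -0.9]
grip_width: 0.006
```

```bash
python3 -c "
from h import *
go([.573,-.083,.06],-3.5)
print(readout.read_state()['joint_positions'].round(2))"
```

```text
t 3.75 tcp [ 0.5646 -0.0824  0.1475] F [-0.4  -0.08 -0.87] z [-0.008 -0.    -1.   ] grip 0.006
xyaw 2.21
units [0.36 0.04 3.5 ]
rot units [0.01 0.09 1.14]
[ 0.39  0.48 -0.48  1.77  0.26  0.97 -0.15]
```

>>> step_arm --delta_pos '[[0.15,0,0.8],[0.15,0,0.8],[0.05,0,0.8],[0,0,0.8],[0,0,0.3],[0,0,0]]' --angular '[[0,0,0.6],[0,0,0.55],[0,0.05,0],[0,0,0],[0,0,0],[0,0,0]]'

```text
clock: 4.25
tcp_pos: [0.5756, -0.0844, 0.0605]
orientation: [0.001, 1.0, -0.025, 0.001]
ft_force: [-0.4, 0.0, -0.2]
grip_width: 0.008
```

```bash
python3 - <<'E'
from h import *
go([.573,-.083,.045],-3.5)
c=imaging.get_calibration('wrist');im=imaging.snapshot('wrist');cv2.imwrite('pics/w2.png',im[...,::-1])
go([.573,-.083,.045],-3.5)
E
```

```text
t 4.25 tcp [ 0.5756 -0.0844  0.0605] F [-0.37  0.04 -0.23] z [ 0.002 -0.003 -1.   ] grip 0.008
xyaw -2.84
units [-0.11 -0.05  0.62]
rot units [ 0.03 -0.03  0.13]
t 4.3 tcp [ 0.5758 -0.0845  0.0612] F [-0.65  0.65 -0.46] z [ 0.003 -0.003 -1.   ] grip 0.004
xyaw -2.86
units [-0.12 -0.06  0.65]
rot units [ 0.03 -0.03  0.13]
```

View pics/w2.png

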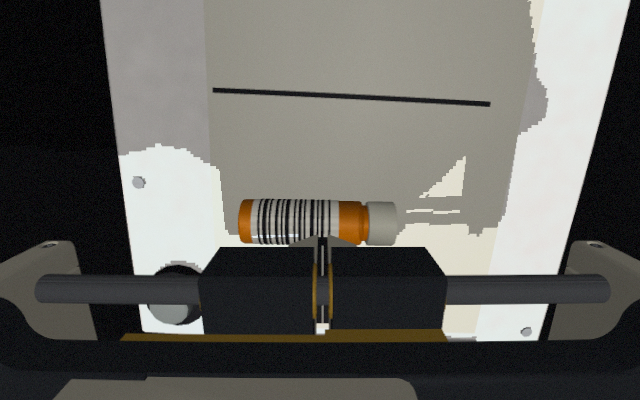

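The wrist view shows the long vial at cols 239–397, with the tip over its middle (col 322). The line is ahead at row 90–103. Now I'll descend gently.

>>> step_arm --delta_pos '[[-0.05,-0.03,0.3],[-0.05,-0.03,0.2],[0,0,0.1],[0,0,0]]' --angular '[[0,0,0.1],[0,0,0],[0,0,0],[0,0,0]]'

```text
clock: 4.63
tcp_pos: [0.5752, -0.0829, 0.0483]
orientation: [0.002, 1.0, -0.029, 0.004]
ft_force: [-0.1, -0.3, 0.3]
grip_width: 0.007
```

>>> step_arm --delta_pos '[[0,0,0.04],[0,0,0.04]]' --angular '[[0,0,0],[0,0,0]]'

```text
clock: 4.8
tcp_pos: [0.5758, -0.0829, 0.0471]
orientation: [0.002, 1.0, -0.029, 0.004]
ft_force: [0.3, -0.3, 0.2]
grip_width: 0.006
```

>>> step_arm --delta_pos '[[0,0,0.04],[0,0,0.04]]' --angular '[[0,0,0],[0,0,0]]'

```text
clock: 4.97
tcp_pos: [0.5762, -0.0829, 0.0455]
orientation: [0.002, 1.0, -0.029, 0.005]
ft_force: [-0.2, 0.2, 0.4]
grip_width: 0.004
```

>>> step_arm --delta_pos '[[0,0,0.04],[0,0,0.04]]' --angular '[[0,0,0],[0,0,0]]'

```text
clock: 5.13
tcp_pos: [0.5764, -0.083, 0.0435]
orientation: [0.002, 1.0, -0.029, 0.005]
ft_force: [0.2, -0.5, -0.5]
grip_width: 0.004
```

>>> step_arm --delta_pos '[[0,0,0.04],[0,0,0.04]]' --angular '[[0,0,0],[0,0,0]]'

```text
clock: 5.3
tcp_pos: [0.5767, -0.083, 0.0419]
orientation: [0.002, 1.0, -0.029, 0.005]
ft_force: [-5.6, 0.2, 18.0]
grip_width: 0.004
```

>>> step_arm --delta_pos '[[0,0,0.04],[0,0,0.04]]' --angular '[[0,0,0],[0,0,0]]'

```text
clock: 5.47
tcp_pos: [0.5767, -0.0829, 0.0419]
orientation: [0.002, 1.0, -0.029, 0.005]
ft_force: [-6.6, 1.3, 16.1]
grip_width: 0.004
```

>>> step_arm --delta_pos '[[0,0,0.015],[0,-0.06,0.015],[0,-0.1,0.015],[0,-0.1,0.015],[0,-0.1,0.015]]' --angular '[[0,0,0],[0,0,0],[0,0,0],[0,0,0],[0,0,0]]'

```text
clock: 5.88
tcp_pos: [0.5772, -0.0739, 0.042]
orientation: [0.003, 1.0, -0.03, 0.006]
ft_force: [-2.5, 0.0, 9.6]
grip_width: 0.011
```

```bash
cat >> h.py <<'E'
def vial():
    # long vial in wrist view: saturated amber blobs near image middle -> points at axis height
    c=imaging.get_calibration('wrist');im=imaging.snapshot('wrist');hsv=cv2.cvtColor(im,cv2.COLOR_RGB2HSV)
    m=((hsv[...,1]>150)&(hsv[...,0]<20)&(hsv[...,2]>120)).astype(np.uint8);m[247:]=0;m[:,:150]=0
    return c,im,m
E
python3 - <<'E'
from h import *
c,im,m=vial();cv2.imwrite('pics/w3.png',im[...,::-1])
n,l,s,ce=cv2.connectedComponentsWithStats(m);print(s[1:],ce[1:])
go([.573,-.083,.06],-3.5)
E
```

```text
[[228 229  15  18 217]
 [339 233  32  14 252]] [[234.76036866 238.359447  ]
 [355.92063492 239.5515873 ]]
t 5.93 tcp [ 0.5773 -0.073   0.0421] F [-2.77 -0.05  7.69] z [ 0.011 -0.006 -1.   ] grip 0.0
xyaw -3.34
units [-0.14  0.41 -0.72]
rot units [ 0.06 -0.14  0.03]
```

View pics/w3.png

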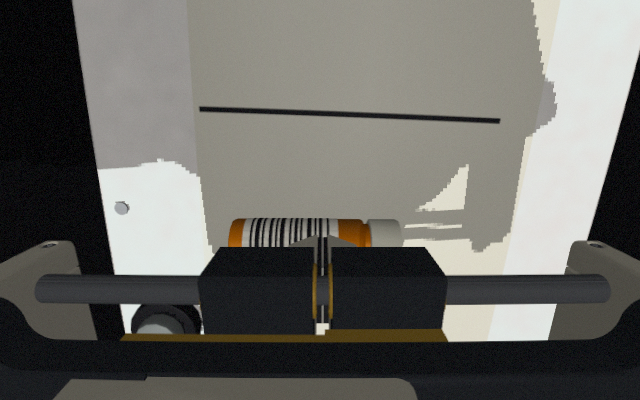

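The vial's far edge is at row ~219 and it looks to be rolling with the finger. The line runs (200,108)–(500,121). I'll measure the vial against the line.

```bash
cat >> h.py <<'E'
def rel(img=None,cal=None):
    c,im,m=vial() if img is None else (cal,img,None)
    g=cv2.cvtColor(im,cv2.COLOR_RGB2GRAY)
    n,l,s,_=cv2.connectedComponentsWithStats((g<70).astype(np.uint8))
    k=[i for i in range(1,n) if s[i,2]>200 and s[i,3]<60 and s[i,4]<3000 and s[i,1]<240]
    ys,xs=np.where(l==k[0]);W=ray(c,np.c_[xs,ys],.014)[:,:2];cc,d,a,b=ax(W)
    mid=cc+d*(a+65/170*(b-a))
    hsv=cv2.cvtColor(im,cv2.COLOR_RGB2HSV);m=((hsv[...,1]>150)&(hsv[...,0]<20)&(hsv[...,2]>80)).astype(np.uint8);m[247:]=0
    n,l,s,_=cv2.connectedComponentsWithStats(m);out=[];N=np.array([-d[1],d[0]])
    for i in range(1,n):
        if s[i,4]<60: continue
        x0,w=s[i,0],s[i,2]
        for u in range(x0+3,x0+w-3,2):
            v=np.where(l[:,u]==i)[0].min()-.5
            p=ray(c,[[u,v]],.028)[0]
            o=c['cam_to_world'][:3,3];e=p-o;q=np.array([e[:2]@N,e[2]]);sh=.014/abs(q[1]/np.hypot(*q))
            out.append(np.r_[(p[:2]-mid)@d,(p[:2]-mid)@N-sh])
    out=np.array(out);f=np.polyfit(out[:,0],out[:,1],1)
    # base end: amber left end
    xb=out[:,0].min();base=xb-.001
    print('line yaw',np.degrees(np.arctan2(d[1],d[0])).round(2),'mid',mid.round(4),'len',(b-a).round(4))
    xm=base+.0475;ym=np.polyval(f,xm);V=mid+d*xm+N*ym
    print('vial in line frame x %.1f y %.1f mm angle %.1f deg'%(xm*1e3,ym*1e3,np.degrees(np.arctan(f[0]))),'world',V.round(4),'resid',np.std(out[:,1]-np.polyval(f,out[:,0])).round(4))
E
python3 - <<'E'
from h import *
rel();go([.573,-.083,.06],-3.5)
E
```

```text
line yaw -5.53 mid [ 0.5784 -0.002 ] len 0.1704
vial in line frame x 0.4 y -75.4 mm angle 0.2 deg world [ 0.5715 -0.0771] resid 0.0009
t 5.98 tcp [ 0.5773 -0.0732  0.0421] F [-2.27  0.7   8.44] z [ 0.011 -0.006 -1.   ] grip 0.004
xyaw -3.34
units [-0.14  0.4  -0.72]
rot units [ 0.06 -0.13  0.03]
```

```bash
sed -i 's/out=np.array(out);f=/out=np.array(out);out=out[out[:,0]<out[:,0].min()+.068];print(len(out),(out[[0,5,-5,-1]]*1e3).round(1).tolist());f=/' h.py
python3 - <<'E'
from h import *
rel()
E
```

```text
10 [[-46.7, -78.0], [16.4, -75.1], [16.4, -75.1], [21.0, -74.3]]
line yaw -5.53 mid [ 0.5784 -0.002 ] len 0.1705
vial in line frame x -0.2 y -75.3 mm angle 1.1 deg world [ 0.5709 -0.0769] resid 0.0007
```

>>> step_arm --delta_pos '[[0,-0.1,0.015],[0,-0.1,0.015],[0,-0.1,0.015]]' --angular '[[0,0,0],[0,0,0],[0,0,0]]'

```text
clock: 6.28
tcp_pos: [0.5778, -0.0656, 0.0421]
orientation: [0.003, 1.0, -0.029, 0.006]
ft_force: [-2.5, -0.2, 9.1]
grip_width: 0.004
```

```bash
python3 - <<'E'
from h import *
rel();go([.573,-.083,.06],-3.5)
E
```

```text
10 [[-46.4, -73.2], [16.5, -71.6], [16.5, -71.6], [21.1, -71.4]]
line yaw -5.56 mid [ 0.5784 -0.0017] len 0.1706
vial in line frame x 0.1 y -71.7 mm angle 0.9 deg world [ 0.5716 -0.0731] resid 0.0004
t 6.33 tcp [ 0.5778 -0.0647  0.0421] F [-2.26  1.27  7.89] z [ 0.012 -0.006 -1.   ] grip 0.006
xyaw -3.32
units [-0.14  0.75 -0.71]
rot units [ 0.06 -0.14  0.03]
```

>>> step_arm --delta_pos '[[0,0,-0.3],[0,0.1,-0.3],[0,0.2,-0.2],[0,0.2,0],[-0.1,0,0]]' --angular '[[0,0,0],[0,0,0],[0,-0.1,0],[0,0,0],[0,0,0]]'

```text
clock: 6.75
tcp_pos: [0.575, -0.0771, 0.0639]
orientation: [0.003, 1.0, -0.028, 0.002]
ft_force: [-0.4, -0.0, -0.7]
grip_width: 0.002
```

```bash
python3 - <<'E'
from h import *
rel()
ct=imaging.get_calibration('top');cv2.imwrite('pics/top2.png',cv2.resize(imaging.snapshot('top')[118:236,228:388,::-1],None,fx=5,fy=5,interpolation=cv2.INTER_CUBIC))
c=imaging.get_calibration('wrist');im=imaging.snapshot('wrist');cv2.imwrite('pics/w4.png',im[...,::-1]);rel(im,c)
go([.575,-.079,.0435],-3.5)
E
```

```text
9 [[-45.9, -71.4], [17.2, -69.5], [16.0, -69.6], [21.0, -69.4]]
line yaw -5.54 mid [ 0.5783 -0.0019] len 0.1703
vial in line frame x 0.6 y -69.9 mm angle 1.2 deg world [ 0.5721 -0.0715] resid 0.0002
9 [[-45.8, -71.0], [17.3, -69.7], [16.0, -69.8], [21.1, -69.6]]
line yaw -5.54 mid [ 0.5786 -0.002 ] len 0.1704
vial in line frame x 0.7 y -70.0 mm angle 1.1 deg world [ 0.5724 -0.0717] resid 0.0
t 6.9 tcp [ 0.5742 -0.0757  0.0635] F [ 0.54  0.7  -0.27] z [ 0.002 -0.004 -1.   ] grip 0.002
xyaw -3.18
units [0.04 0.13 0.8 ]
rot units [ 0.05 -0.03  0.06]
```

View pics/w4.png

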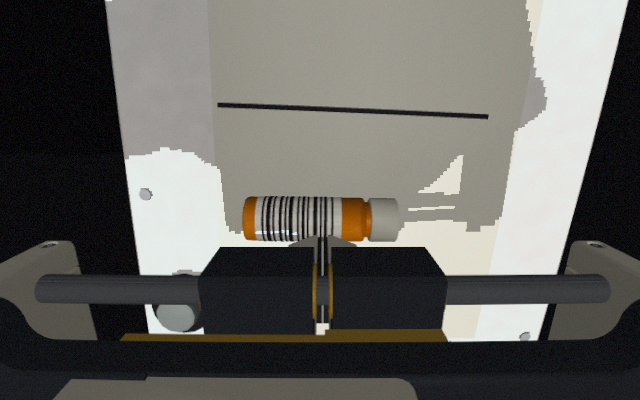

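The whole vial is visible: cols 243–399, rows ~197–241. The line is at rows 104–116. I'll bisect both edges as a cross-check.

```bash
cat >> h.py <<'E'
def bis(im,c,cols):
    # vial axis from both silhouette edges (amber/label vs mat) in given columns
    sat=cv2.cvtColor(im,cv2.COLOR_RGB2HSV)[...,1]
    for u in cols:
        v=np.where(sat[:290,u]>130)[0]
        if len(v)<5: continue
        a,b=v.min()-.5,v.max()+.5
        o=c['cam_to_world'][:3,3];d=[ray(c,[[u,t]],.028)[0]-o for t in(a,b)]
        d=[x/np.hypot(x[1],x[2]) for x in d];e=d[0]+d[1];p=o+e*(.028-o[2])/e[2]
        print(u,a,b,'axis at',p.round(4))
E
python3 - <<'E'
from h import *
im=cv2.imread('pics/w4.png')[...,::-1].copy();bis(im,imaging.get_calibration('wrist'),(247,251,350,356))
E
```

```text
247 197.5 268.5 axis at [ 0.5252 -0.0763  0.028 ]
251 196.5 268.5 axis at [ 0.5279 -0.0761  0.028 ]
350 197.5 263.5 axis at [ 0.5923 -0.0783  0.028 ]
356 197.5 269.5 axis at [ 0.5962 -0.0806  0.028 ]
```

>>> step_arm --delta_pos '[[0.04,0.07,0.3],[0,0.07,0.3],[0,0,0.15],[0,0,0]]' --angular '[[0,0,0],[0,0,0],[0,0,0],[0,0,0]]'

```text
clock: 7.23
tcp_pos: [0.5748, -0.0793, 0.0421]
orientation: [0.002, 1.0, -0.028, 0.001]
ft_force: [1.1, -0.1, 4.9]
grip_width: 0.003
```

>>> step_arm --delta_pos '[[0,-0.06,0.012],[0,-0.12,0.012],[0,-0.12,0.012],[0,-0.12,0.012],[0,-0.12,0.012],[0,-0.12,0.012],[0,-0.12,0.012],[0,-0.12,0.012],[0,-0.06,0.01]]' --angular '[[0,0,0],[0,0,0],[0,0,0],[0,0,0],[0,0,0],[0,0,0],[0,0,0],[0,0,0],[0,0,0]]'

```text
clock: 7.98
tcp_pos: [0.5768, -0.0534, 0.0421]
orientation: [0.003, 1.0, -0.028, 0.001]
ft_force: [-0.9, 0.3, 6.0]
grip_width: 0.008
```

```bash
python3 - <<'E'
from h import *
rel();go([.575,-.079,.0435],-3.5)
E
```

```text
21 [[-22.2, 58.1], [-17.4, 58.3], [16.5, -58.0], [21.1, -57.8]]
line yaw -5.57 mid [ 0.5782 -0.0019] len 0.1708
vial in line frame x 0.1 y 6.4 mm angle 21.5 deg world [0.579  0.0044] resid 0.0577
t 8.03 tcp [ 0.5768 -0.0531  0.0421] F [-0.99  0.93  6.17] z [ 0.002 -0.005 -1.   ] grip 0.005
xyaw -3.13
units [-0.01  1.04 -0.05]
rot units [ 0.06 -0.03  0.07]
```

```bash
sed -i "s/out=np.array(out);out=out/out=np.array(out);out=out[out[:,1]<.03];out=out/" h.py
```

>>> step_arm --delta_pos '[[0,0,-0.25],[0,0.05,-0.25],[-0.05,0.25,0],[0,0.2,0],[0,0.05,0.1],[0,0,0]]' --angular '[[0,0,0],[0,0,0],[0,0,0],[0,0,0],[0,0,0],[0,0,0]]'

```text
clock: 8.53
tcp_pos: [0.5745, -0.0678, 0.0529]
orientation: [0.003, 1.0, -0.027, 0.001]
ft_force: [-1.3, 0.2, -0.0]
grip_width: 0.004
```

```bash
python3 - <<'E'
from h import *
rel();go([.574,-.0655,.0435],-3.5)
E
```

```text
10 [[-46.7, -58.4], [15.7, -56.4], [15.7, -56.4], [20.5, -56.2]]
line yaw -5.53 mid [ 0.5784 -0.002 ] len 0.1703
vial in line frame x -0.2 y -56.7 mm angle 1.3 deg world [ 0.5727 -0.0584] resid 0.0003
t 8.58 tcp [ 0.5746 -0.0678  0.053 ] F [ 0.52 -0.55 -0.33] z [ 0.002 -0.005 -1.   ] grip 0.004
xyaw -3.1
units [-0.03 -0.09  0.38]
rot units [ 0.06 -0.03  0.08]
```

>>> step_arm --delta_pos '[[0,-0.08,0.25],[0,0,0.14],[0,0,0.02]]' --angular '[[0,0,0],[0,0,0],[0,0,0]]'

```text
clock: 8.83
tcp_pos: [0.5751, -0.0659, 0.0419]
orientation: [0.003, 1.0, -0.027, 0.001]
ft_force: [-1.2, -1.1, 10.7]
grip_width: 0.0
```

>>> step_arm --delta_pos '[[0,-0.06,0.012],[0,-0.12,0.012],[0,-0.12,0.012],[0,-0.12,0.012],[0,-0.12,0.012],[0,-0.12,0.012],[0,-0.12,0.012],[0,-0.12,0.012],[0,-0.12,0.012],[0,-0.05,0.01]]' --angular '[[0,0,0],[0,0,0],[0,0,0],[0,0,0],[0,0,0],[0,0,0],[0,0,0],[0,0,0],[0,0,0],[0,0,0]]'

```text
clock: 9.67
tcp_pos: [0.5772, -0.0356, 0.0421]
orientation: [0.003, 1.0, -0.026, 0.002]
ft_force: [-1.7, 0.2, 5.7]
grip_width: 0.007
```

>>> step_arm --delta_pos '[[0,0,-0.25],[0,0.05,-0.25],[-0.05,0.25,0],[0,0.2,0],[0,0.05,0.1],[0,0,0]]' --angular '[[0,0,0],[0,0,0],[0,0,0],[0,0,0],[0,0,0],[0,0,0]]'

```text
clock: 10.17
tcp_pos: [0.5747, -0.0501, 0.0528]
orientation: [0.003, 1.0, -0.025, 0.002]
ft_force: [-0.2, -0.3, -1.0]
grip_width: 0.005
```

```bash
python3 - <<'E'
from h import *
rel();go([.574,-.05,.0435],-3.5)
E
```

```text
10 [[-47.1, -42.7], [15.5, -40.5], [15.5, -40.5], [20.2, -40.2]]
line yaw -5.56 mid [ 0.5785 -0.0021] len 0.1704
vial in line frame x -0.6 y -40.9 mm angle 1.3 deg world [ 0.5739 -0.0427] resid 0.0004
t 10.22 tcp [ 0.5749 -0.0501  0.053 ] F [0.2  0.34 0.65] z [ 0.003 -0.007 -1.   ] grip 0.006
xyaw -2.9
units [-0.04 -0.    0.38]
rot units [ 0.08 -0.04  0.12]
```

>>> step_arm --delta_pos '[[0,0,0.25],[0,0,0.14],[0,0,0.02]]' --angular '[[0.05,0,0.1],[0,0,0],[0,0,0]]'

```text
clock: 10.47
tcp_pos: [0.5753, -0.0504, 0.0418]
orientation: [0.001, 1.0, -0.031, 0.002]
ft_force: [-1.9, -0.1, 10.4]
grip_width: 0.004
```

>>> step_arm --delta_pos '[[0,-0.06,0.012],[0,-0.12,0.012],[0,-0.12,0.012],[0,-0.12,0.012],[0,-0.12,0.012],[0,-0.12,0.012],[0,-0.12,0.012],[0,-0.12,0.012],[0,-0.1,0.012],[0,-0.05,0.01]]' --angular '[[0,0,0],[0,0,0],[0,0,0],[0,0,0],[0,0,0],[0,0,0],[0,0,0],[0,0,0],[0,0,0],[0,0,0]]'

```text
clock: 11.3
tcp_pos: [0.5773, -0.0212, 0.0421]
orientation: [0.001, 1.0, -0.03, 0.003]
ft_force: [-2.2, -0.6, 5.8]
grip_width: 0.002
```

>>> step_arm --delta_pos '[[0,0,-0.25],[0,0.05,-0.25],[-0.05,0.25,0],[0,0.2,0],[0,0.05,0.1],[0,0,0]]' --angular '[[0,0,0],[0,0,0],[0,0,0],[0,0,0],[0,0,0],[0,0,0]]'

```text
clock: 11.8
tcp_pos: [0.5747, -0.0359, 0.0527]
orientation: [0.001, 1.0, -0.029, 0.002]
ft_force: [-0.2, 0.1, -0.0]
grip_width: 0.008
```

```bash
python3 - <<'E'
from h import *
rel();go([.574,-.035,.0435],-3.5)
E
```

```text
10 [[-47.4, -28.6], [15.2, -25.6], [15.2, -25.6], [19.9, -25.4]]
line yaw -5.57 mid [ 0.5781 -0.0021] len 0.1706
vial in line frame x -0.9 y -26.0 mm angle 1.6 deg world [ 0.5747 -0.0279] resid 0.0005
t 11.85 tcp [ 0.5748 -0.0359  0.0528] F [ 0.33  0.28 -0.54] z [ 0.005 -0.003 -1.   ] grip 0.005
xyaw -3.36
units [-0.03 -0.03  0.37]
rot units [ 0.03 -0.05  0.03]
```

>>> step_arm --delta_pos '[[0,0,0.25],[0,0,0.14],[0,0,0.02]]' --angular '[[0,0,0],[0,0,0],[0,0,0]]'

```text
clock: 12.1
tcp_pos: [0.5752, -0.0362, 0.0416]
orientation: [0.001, 1.0, -0.03, 0.003]
ft_force: [-1.7, -0.6, 10.8]
grip_width: 0.006
```

>>> step_arm --delta_pos '[[0,-0.06,0.012],[0,-0.12,0.012],[0,-0.12,0.012],[0,-0.12,0.012],[0,-0.12,0.012],[0,-0.12,0.012],[0,-0.12,0.012],[0,-0.12,0.012],[0,-0.1,0.012],[0,-0.05,0.01]]' --angular '[[0,0,0],[0,0,0],[0,0,0],[0,0,0],[0,0,0],[0,0,0],[0,0,0],[0,0,0],[0,0,0],[0,0,0]]'

```text
clock: 12.93
tcp_pos: [0.5773, -0.0067, 0.0421]
orientation: [0.002, 1.0, -0.029, 0.003]
ft_force: [-2.1, 0.9, 6.2]
grip_width: 0.005
```

>>> step_arm --delta_pos '[[0,0,-0.25],[0,0.05,-0.25],[-0.05,0.25,0],[0,0.2,0],[0,0.05,0.1],[0,0,0]]' --angular '[[0,0,0],[0,0,0],[0,0,0],[0,0,0],[0,0,0],[0,0,0]]'

```text
clock: 13.43
tcp_pos: [0.5747, -0.0213, 0.0526]
orientation: [0.002, 1.0, -0.028, 0.003]
ft_force: [-0.1, -0.2, -0.3]
grip_width: 0.009
```

```bash
python3 - <<'E'
from h import *
c=imaging.get_calibration('wrist');im=imaging.snapshot('wrist');cv2.imwrite('pics/w5.png',im[...,::-1])
try: rel(im,c)
except Exception as e: print(e)
go([.574,-.02,.0435],-3.5)
E
```

```text
list index out of range
t 13.48 tcp [ 0.5748 -0.0213  0.0527] F [ 0.36 -0.23  0.09] z [ 0.006 -0.004 -1.   ] grip 0.004
xyaw -3.21
units [-0.04 -0.05  0.37]
rot units [ 0.05 -0.07  0.06]
```

View pics/w5.png

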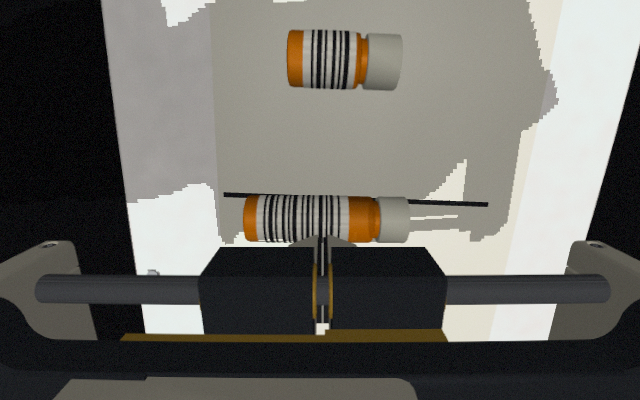

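The vial is now just short of the line (vial rows 195–242, line row ~195–204). I'll measure with the line pose fixed and use both edges.

```bash
cat >> h.py <<'E'
def fin(im,c,mid=(.5784,-.0020),yaw=-5.55):
    y=np.radians(yaw);d=np.array([np.cos(y),np.sin(y)]);N=np.array([-d[1],d[0]]);mid=np.array(mid)
    h=cv2.cvtColor(im,cv2.COLOR_RGB2HSV);m=((h[...,1]>120)&(h[...,0]<22)&(h[...,2]>50)).astype(np.uint8);m[247:]=0
    n,l,s,_=cv2.connectedComponentsWithStats(m);o=c['cam_to_world'][:3,3]
    for i in range(1,n):
        if s[i,4]<150 : continue
        print('blob',s[i])
        for f in(.3,.5,.7):
            u=int(s[i,0]+f*s[i,2]);v=np.where(l[:,u]==i)[0];E=[];Q=[]
            for t in(v.min()-.5,v.max()+.5):
                p=ray(c,[[u,t]],.028)[0];e=p-o;e=e/np.hypot(e[:2]@N,e[2]);E.append(e);Q.append(((p[:2]-mid)@N,.014/abs(e[2])))
            e=E[0]+E[1];p=o+e*(.028-o[2])/e[2];r=p[:2]-mid
            print('  x %.1f bisect y %.1f  top-edge y %.1f  bottom-edge y %.1f'%(r@d*1e3,r@N*1e3,(Q[0][0]-Q[0][1])*1e3,(Q[1][0]+Q[1][1])*1e3))
E
python3 - <<'E'
from h import *
fin(cv2.imread('pics/w5.png')[...,::-1].copy(),imaging.get_calibration('wrist'))
E
```

```text
blob [287  30  17  57 858]
  x -21.6 bisect y 80.0  top-edge y 79.6  bottom-edge y 80.3
  x -20.0 bisect y 79.8  top-edge y 79.7  bottom-edge y 79.9
  x -18.4 bisect y 79.8  top-edge y 79.7  bottom-edge y 79.9
blob [353  33  15  56 532]
  x 12.9 bisect y 81.0  top-edge y 79.6  bottom-edge y 82.3
  x 14.5 bisect y 80.8  top-edge y 78.8  bottom-edge y 82.9
  x 16.1 bisect y 80.2  top-edge y 76.9  bottom-edge y 83.5
blob [243 195  16  46 560]
  x -47.5 bisect y -10.6  top-edge y -11.7  bottom-edge y -9.5
  x -45.1 bisect y -10.2  top-edge y -10.3  bottom-edge y -10.1
  x -43.2 bisect y -10.5  top-edge y -10.9  bottom-edge y -10.0
blob [ 348  196   32   47 1329]
  x 19.2 bisect y -8.4  top-edge y -8.5  bottom-edge y -8.3
  x 23.5 bisect y -8.5  top-edge y -8.9  bottom-edge y -8.1
  x 27.1 bisect y -8.4  top-edge y -8.8  bottom-edge y -8.0
```

>>> step_arm --delta_pos '[[0,-0.15,0.25],[0,0,0.14],[0,0,0.02]]' --angular '[[0,0,0],[0,0,0],[0,0,0]]'

```text
clock: 13.73
tcp_pos: [0.5756, -0.0173, 0.0419]
orientation: [0.002, 1.0, -0.028, 0.003]
ft_force: [-3.2, -0.2, 17.6]
grip_width: 0.005
```

>>> step_arm --delta_pos '[[0,-0.06,0.012],[0,-0.12,0.012],[0,-0.12,0.012],[0,-0.12,0.012],[0,-0.12,0.012],[0,-0.07,0.012],[0,-0.03,0.01]]' --angular '[[0,0,0],[0,0,0],[0,0,0],[0,0,0],[0,0,0],[0,0,0],[0,0,0]]'

```text
clock: 14.32
tcp_pos: [0.5769, 0.0023, 0.0421]
orientation: [0.002, 1.0, -0.027, 0.004]
ft_force: [-2.7, -0.4, 7.9]
grip_width: 0.007
```

>>> step_arm --delta_pos '[[0,0,-0.25],[0,0,-0.25],[-0.05,0.25,0],[0,0.2,0],[0,0,0]]' --angular '[[0,0,0],[0,0,0],[0,0,0],[0,0,0],[0,0,0]]'

```text
clock: 14.73
tcp_pos: [0.5745, -0.0084, 0.055]
orientation: [0.002, 1.0, -0.026, 0.004]
ft_force: [-0.1, -1.1, -0.4]
grip_width: 0.005
```

```bash
python3 - <<'E'
from h import *
c=imaging.get_calibration('wrist');im=imaging.snapshot('wrist');cv2.imwrite('pics/w6.png',im[...,::-1])
fin(im,c)
go([.471,-.130,.055],-3.5)
E
```

```text
blob [291  58  16  53 757]
  x -21.8 bisect y 79.6  top-edge y 79.3  bottom-edge y 79.9
  x -19.6 bisect y 79.7  top-edge y 79.4  bottom-edge y 80.0
  x -18.0 bisect y 79.8  top-edge y 79.5  bottom-edge y 80.1
blob [354  61  15  52 487]
  x 12.7 bisect y 80.7  top-edge y 79.4  bottom-edge y 82.1
  x 14.3 bisect y 80.6  top-edge y 78.5  bottom-edge y 82.7
  x 16.0 bisect y 80.2  top-edge y 77.0  bottom-edge y 83.3
blob [246 198  16  45 548]
  x -47.7 bisect y -0.5  top-edge y -1.7  bottom-edge y 0.8
  x -45.3 bisect y -0.0  top-edge y -0.3  bottom-edge y 0.2
  x -43.4 bisect y 0.4  top-edge y -0.2  bottom-edge y 1.0
blob [ 349  199   32   45 1260]
  x 18.7 bisect y 1.7  top-edge y 1.2  bottom-edge y 2.3
  x 23.1 bisect y 1.9  top-edge y 1.4  bottom-edge y 2.5
  x 26.8 bisect y 1.7  top-edge y 0.9  bottom-edge y 2.6
t 14.78 tcp [ 0.5744 -0.0081  0.0549] F [ 0.55 -0.43 -0.14] z [ 0.007 -0.004 -1.   ] grip 0.006
xyaw -2.93
units [-3.88  5.08 -0.01]
rot units [ 0.04 -0.08  0.11]
```

View pics/w6.png

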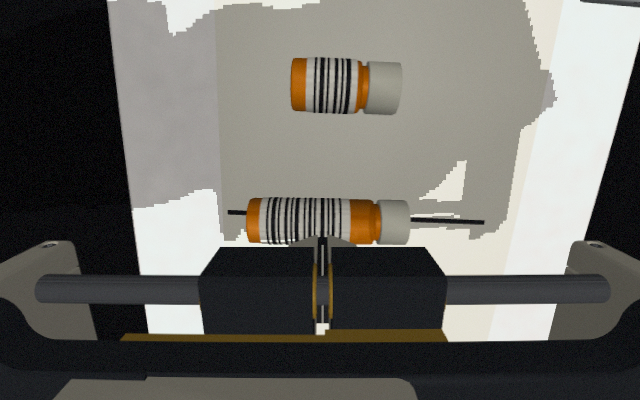

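The vial lies on the line: y ≈ +1 mm, x ≈ −1 mm, about 1.6° off parallel, with line ends visible both sides at (235,212) and (450,220). The short vial has not moved. Next is the button.

>>> step_arm --delta_pos '[[0,0,-0.8],[-0.2,0.4,-0.4],[-0.6,0.8,0],[-0.6,0.8,0],[-0.6,0.8,0],[-0.6,0.8,0],[-0.6,0.8,0],[-0.4,0.4,0],[-0.1,0.1,0],[0,0,0]]' --angular '[[0,0,0],[0,0,0],[0,0,0],[0,0,0],[0,0,0],[0,0,0],[0,0,0],[0,0,0],[0,0,0],[0,0,0]]'

```text
clock: 15.62
tcp_pos: [0.4671, -0.1358, 0.0847]
orientation: [0.002, 1.0, -0.028, 0.003]
ft_force: [0.1, 1.2, 0.7]
grip_width: 0.004
```

```bash
python3 - <<'E'
from h import *
go([.471,-.130,.045],-3.5)
c=imaging.get_calibration('wrist');im=imaging.snapshot('wrist');cv2.imwrite('pics/w7.png',im[...,::-1])
fin(im,c)
E
```

```text
t 15.62 tcp [ 0.4671 -0.1358  0.0847] F [0.12 1.25 0.73] z [ 0.006 -0.005 -1.   ] grip 0.004
xyaw -3.15
units [ 0.14 -0.25  1.59]
rot units [ 0.05 -0.07  0.07]
blob [411   0  24  18 360]
  x -45.4 bisect y -9.1  top-edge y -18.8  bottom-edge y 0.5
  x -42.3 bisect y -8.9  top-edge y -18.6  bottom-edge y 0.7
  x -40.0 bisect y -8.5  top-edge y -18.5  bottom-edge y 1.4
blob [514   0  41  22 549]
  x 21.1 bisect y -6.6  top-edge y -15.4  bottom-edge y 2.2
  x 25.9 bisect y -5.4  top-edge y -14.6  bottom-edge y 3.7
  x 30.7 bisect y -4.0  top-edge y -14.3  bottom-edge y 6.2
```

View pics/w7.png

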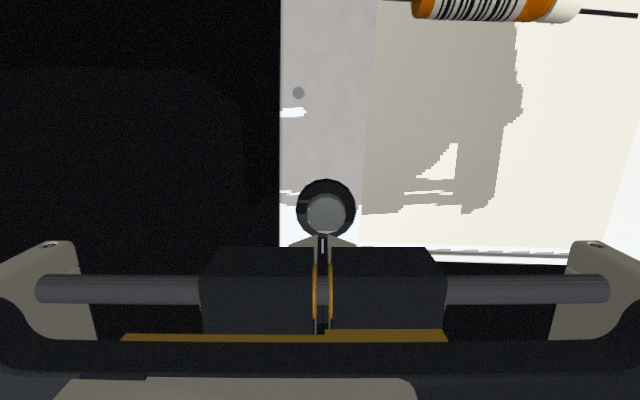

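The button cap appears at (326,214). I'll cast a ray there to locate it.

```bash
python3 - <<'E'
from h import *
p=ray(imaging.get_calibration('wrist'),[[326,214]],.036)[0];print(p)
go([p[0],p[1],.041],-3.5)
E
```

```text
[ 0.4706821  -0.13069277  0.036     ]
t 15.67 tcp [ 0.4675 -0.1354  0.0847] F [ 0.25 -0.27  0.82] z [ 0.006 -0.005 -1.   ] grip 0.006
xyaw -3.13
units [ 0.11 -0.2   1.75]
rot units [ 0.05 -0.07  0.07]
```

>>> step_arm --delta_pos '[[0.06,-0.1,0.5],[0.05,-0.1,0.5],[0,0,0.4],[0,0,0.15],[0,0,0]]' --angular '[[0,0,0],[0,0,0],[0,0,0],[0,0,0],[0,0,0]]'

```text
clock: 16.08
tcp_pos: [0.4756, -0.1271, 0.0453]
orientation: [0.002, 1.0, -0.025, 0.006]
ft_force: [0.0, 0.1, -0.7]
grip_width: 0.006
```

>>> step_arm --delta_pos '[[0,0,0.08],[0,0,0.08],[0,0,0.06],[0,0,0.06]]' --angular '[[0,0,0],[0,0,0],[0,0,0],[0,0,0]]'

```text
clock: 16.42
tcp_pos: [0.477, -0.1261, 0.0386]
orientation: [0.001, 1.0, -0.024, 0.006]
ft_force: [0.4, -0.2, -0.7]
grip_width: 0.004
```

>>> step_arm --delta_pos '[[-0.2,0.16,0],[-0.04,0.02,0],[0,0,0]]' --angular '[[0,0,0.1],[0,0,0],[0,0,0]]'

```text
clock: 16.67
tcp_pos: [0.4703, -0.1309, 0.0387]
orientation: [0.001, 1.0, -0.029, 0.007]
ft_force: [0.7, 0.6, 0.5]
grip_width: 0.009
```

>>> step_arm --delta_pos '[[0,0,0.06],[0,0,0.06],[0,0,0.06],[0,0,0.06]]' --angular '[[0,0,0],[0,0,0],[0,0,0],[0,0,0]]'

```text
clock: 17.0
tcp_pos: [0.4702, -0.1315, 0.033]
orientation: [0.002, 1.0, -0.03, 0.007]
ft_force: [-1.3, 0.7, 2.5]
grip_width: 0.006
```

>>> step_arm --delta_pos '[[0,0,0.06],[0,0,0.06],[0,0,0.04],[0,0,0.03]]' --angular '[[0,0,0],[0,0,0],[0,0,0],[0,0,0]]'

```text
clock: 17.33
tcp_pos: [0.4703, -0.1315, 0.0299]
orientation: [0.003, 1.0, -0.03, 0.007]
ft_force: [-6.9, 1.9, 23.9]
grip_width: 0.005
```

The button has bottomed out: force 24 N against a stop at z 0.030, which is 6 mm down. I'll release, retreat and check.

>>> step_arm --delta_pos '[[0,0,0.01],[0,0,-0.2],[0,0,-0.5],[0,0,-1],[0,0.5,-1],[0,1,-1],[0,1,-1],[0,1,-0.5],[0,1,0],[0,1,0],[0,1,0],[0,0,0]]' --angular '[[0,0,0],[0,0,0],[0,0,0],[0,0,0],[0,0,0],[0,0,0],[0,0,0],[0,0,0],[0,0,0],[0,0,0],[0,0,0],[0,0,0]]'

```text
clock: 18.33
tcp_pos: [0.4606, -0.2983, 0.1687]
orientation: [0.004, 1.0, -0.025, 0.008]
ft_force: [-0.3, -0.8, 0.1]
grip_width: 0.006
```

```bash
python3 - <<'E'
from h import *
go([.471,-.130,.3])
ct=imaging.get_calibration('top');im=imaging.snapshot('top')
cv2.imwrite('pics/end.png',cv2.resize(im[118:236,228:388,::-1],None,fx=5,fy=5,interpolation=cv2.INTER_CUBIC))
h=cv2.cvtColor(im,cv2.COLOR_RGB2HSV);m=(h[...,1]>100)&(h[...,0]<20)
for n,b in(('long',(292,145,325,210)),('short',(262,155,288,195))):
    V=comp(m,b);print(n,len(V),V.min(0),V.max(0))
E
```

```text
t 18.33 tcp [ 0.4606 -0.2983  0.1687] F [-0.34 -0.8   0.06] z [ 0.017 -0.008 -1.   ] grip 0.006
xyaw -2.89
units [ 0.17 -6.71 -5.3 ]
long 43 [303. 168.] [311. 172.]
short 15 [271. 184.] [278. 185.]
```

View pics/end.png

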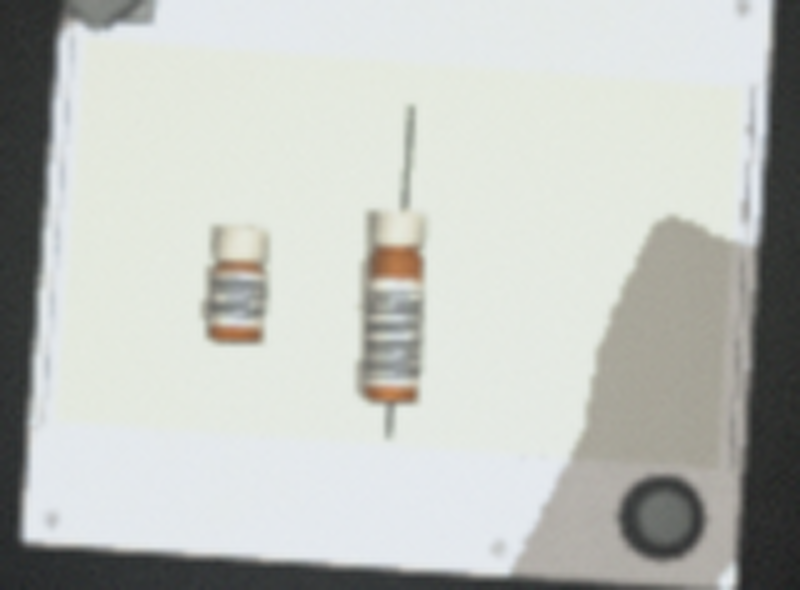

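The end view shows the vial on the line: base col 391 against line 390, cap col 397 against line 405, which is about 1.5 mm off at the middle. The short vial has not moved and the arm is clear, so I'm handing in.

```bash
python3 -c "
from bench import arm;print(arm.sign_off())"
```

```text
the job is handed in; nothing more can be done
None
```

I rolled the long vial about 80 mm to the left onto the scan line, in six strokes with the shut fingertip on top. I then pressed the scan button to its stop, let it go, backed the arm clear and handed the job in at about 18 s. The sign-off gives no verdict.

**Vial position:** the wrist camera put its axis about +1 mm across the line, −1 mm along it and about 1.6° off parallel. The final top view agreed, at about 1–1.5 mm off.

**Forces and button:** the highest force I read on the vial was 18 N. The button stopped at z = 0.030 (6 mm down) with 24 N on it. I judged the spring-back only from the arm coming away, and did not measure it.

**Other objects:** the short vial looks unmoved in the final top view. I did not re-measure the bottle, stopper or rack at the end, but the arm never went near them.

**Checks that disagreed:**
- My first top-view estimate of the vial's sideways position was about 5 mm off the wrist-camera one. I used the wrist camera, which was later confirmed using both edges of the vial.
- One cross-check of the vial's edges was spoiled by dark pixels from the gripper, so I dropped it.
- On the way down to the button the arm overshot by about 6 mm, and I corrected that before pressing.

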